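Release the cam and close up the proofing bed

ROBOT

A 6-joint arm with a two-finger parallel gripper is mounted at the origin on the work surface. World frame = base frame: x ahead of the robot, y to its left, z up, the work surface at z = 0. Lengths are in m, angles in rad, forces in N, time in s.
With the tool pointing down it reaches from about 0.25 to 0.775 m from the base axis. Payload 4 kg.
Tool frame: the origin (TCP) lies at the centre of the arm's flange, where the gripper is bolted on; the fingertips stand 199 mm ahead of it and the grasp point (between the pads) lies 180 mm ahead of it (robot.tcp_to_tips is the z of the fingertips in the tool frame, in m); z points along the fingers, y is the line along which they close (so a half turn about z gives the same grasp; the last joint's range is limited). The gripper opens to 94 mm and grips with 3 to 60 N. Pads are 16 mm wide; open, the fingers measure 119 mm over their backs; the gripper's body (75 mm by 177 mm) begins 78 mm behind the grasp point.
Start: joints at [-1.366, 0.087, 1.371, -0, 1.684, -0.103], TCP at [0.167, -0.524, 0.405] pointing down, gripper open.
Joint ranges: [-3.1, 3.1], [-0.76, 2.03], [0.27, 2.55], [-1.08, 4.22], [0.17, 2.65], [-2.57, 2.57]. Speed limits (rad/s): [2.79, 2.79, 3.14, 3.14, 3.14, 3.14].

INTERFACE

Orientations are given as [roll, pitch, yaw] about the fixed x, y, z axes, in that order (R = Rz(yaw) Ry(pitch) Rx(roll)).
In Python, from bench import robot gives the robot as it stands.
- The arm moves only by the tool play_rows, never from a script. Its arguments are lists of equal length, an entry for each row: "translation": the shift along the tool's x, y, z scaled (see below), a list of three; "twist": the turn, a rotation vector about the tool's x, y, z scaled (see below), a list of three; "gripper": the opening, from -1 (shut) to 1 (fully open). A call has 1 to 8 rows; each row shifts and turns the commanded pose from where the row before left it, along the tool's axes as they then stand; what a row does not reach is not made up. The controller multiplies each number of a shift by 0.04 m and each number of a turn by 0.1 rad. A row lasts 1/10 s, in which the tool goes at most 50 mm and 8.59 degrees, less where a joint would pass 70% of its speed; a pose out of reach is approached as far as the arm can. A call with a number of a shift or a turn outside -1 to 1 is refused whole. A call with a gripper value outside its range is refused whole. The fingers move at their own pace and stop on an object; the grip force is fixed at half the most. Time passes only in rows, so rows that do not move let the fingers close. It gives the time, the measured TCP pose, the force, the opening and the grip force at its end, in the units of the state.
- robot.get_obs(): the state, without advancing time (a new reading comes with each control period).
- robot.snapshot(name): name is "scene" or "side" or "wrist"; returns the picture (420x560x3 uint8, red, green, blue); there is no depth.
- robot.camera_model(name): a dict with "camera_matrix" (3x3 intrinsics, pixels), "k1" (the pictures are not rectified: a ray, as slopes to the right and down, at radius r is drawn at 1 + k1 r^2 times it, then the intrinsics apply), "rvec" (rotation vector, rad) and "tvec" (3), from world to camera coordinates, as OpenCV has them. Camera axes: x right, y down, z forward; pixel columns grow to the right and rows downward; lengths in m; the calibration is good to about 2 mm. A picture is of the moment at which its call begins: read the wrist's pose just before it. camera_model takes no time and is no camera call; for the wrist camera it gives the pose at the moment of the call.
- robot.close_job(): hands the job in; it is judged then, once.
Trained networks look in the newest picture that a camera, given by its name, has taken for a name from the list of things; names that differ only in an ending like _2 or _b are one class to them, and where a whole thing is asked for, a point or a joint stands for the part that bears it (a point fixed in the world has none). Each returns a list of dicts, best first, with "score" (0 to 1); they miss things now and then, are a little off and sometimes report something else, mostly with a low value. They report only what shows in the picture. A call takes as long as a camera call. They do not tell look-alikes from the thing itself.
- robot.recognise(name, camera): "centre" ([x, y, z] in m, in world coordinates, good to about 4 mm: the middle of the surface that is visible of it).
- robot.spot_point(name, camera): "centre" ([x, y, z] in m, in world coordinates, good to about 4 mm: a listed point, or the origin of a listed thing).
The state is a dict: "time": time; "joint_positions": joint angles; "qvel": joint speeds; "joint_torque": joint torques, N m; "tool_pos": TCP position; "ee_rot": TCP orientation; "wrist_force": force on the tool from outside, world axes, zero at the start; "wrist_torque": the same for the moment, N m; "width": finger opening in m; "finger_force": force on a finger pad.
Only numpy, scipy, OpenCV 4.12 (cv2) and the standard library are available. Lean on these libraries where they do the work, as an engineer would, in place of code of your own. Each camera call takes 0.05 s, during which the arm holds its last target. There are 200 camera calls.

TASK

Close up the proofing bed for the next proof: first push the cam's lever round until it points straight ahead, towards the head bar's end of the bed and in line with the slide's travel, so that the cam's low point faces the follower roller; only then push the slide forward by its upright plate until it has carried the printing block squarely home against the head bar. Use the fingertips only: do not touch, lift or pick up the printing block itself, leave the tins, tools and other things around it where they are, and finish clear of everything.

Things in the scene. Friction and masses are not known exactly. Their poses are not given: they have to be found in the camera images.
- bed: Fixed dark steel base plate 265 x 340 x 12 mm on the table. Origin on the table surface; +x is the slide's forward direction (away from the robot, turned by the bed's yaw), +y left, z up. The plate covers x -100..165, y -140..200 mm. The slide runs along y = 0. A low side strip (top z 30 mm) runs at y = -66, x 5..130 mm.
- cam (a joint): Cam angle (rad), counter-clockwise from above. In the bed's frame the lever points along (cos, sin) of it. Wanted: 0, lever straight forward (bed +x), low point facing the follower; the slide passes freely within 0.3 rad of that. Starts at 1.5 to 2.5 (lever left, or left and back): turn it clockwise. Stiff, 0.3 N m (3 to 4 N at the knob), stays where left; range -0.7 to 2.7.
- cam_pivot (a point): Point on the cam's vertical pivot, z 40 mm, fixed at bed x 30, y 110 mm. The cam is a steel eccentric disc, radius 36 mm, z 14..26 mm, its centre 20 mm from the pivot. Along its lobe (high) side a straight lever, 16 mm wide, z 27..39 mm, reaches 100 mm from the pivot and carries the knob.
- cam_knob (a point): Centre of the top of the upright round wooden knob on the cam's lever, 84 mm above the table, 90 mm from the pivot. The knob is 18 mm in diameter and 45 mm tall, standing on the lever (whose top is at z 39 mm). It can be pushed sideways with a fingertip.
- slide (a joint): Travel of the follower slide (m) along the bed's +x from its rearmost position; starts at 0 to 0.006, range 0 to 0.052; home is 0.045, the block then shut between it and the head bar. Friction 2.5 N, no spring. Steel bar 40 mm wide, with a cross plate in front (12 x 100 mm, z 14..36 mm, front face at bed x = 25 mm + travel).
- head_bar (a point): Middle of the near face of the steel head bar at the bed's far end (bed x = 130, y = -2.5 mm), at z 26 mm. The bar is fixed, 115 mm wide, top at z 40 mm. The block is pushed against this face.
- follower (a point): Front of the slide's follower roller (brass, 16 mm diameter, z 14..28 mm), at bed x = -33 mm + travel, y = 110 mm, on a side arm (z 23..35 mm) to the left of the slide. With the lever at any of its starting angles it runs against the cam and stops the slide 10 mm or more short of home.
- slide_pad (a point): Centre line of the near (rear) face of the slide's upright push plate, 45 mm above the table, at bed x = -75 mm + travel, y = 0. The plate is 10 mm thick, 60 mm wide (bed y) and reaches from z 12 to 65 mm. Push it towards the bed's +x.
- block_center (a point): Centre of the loose printing block (wood with a light metal face, 60 x 90 x 24 mm, about 0.25 kg, 60 mm along its own x), lying on the bed between slide and head bar, a few mm off and slightly askew. Home: its centre at bed x = 100 mm, squared against the head bar. To be moved by the slide only.
- jar: Bystander: small jar, 36 mm diameter, 42 mm tall, on the bed right of the slide (origin: centre of its underside).
- type_block: Bystander: wooden type block 35 x 45 x 23 mm on the bed right of the side strip (origin: centre of its underside).
- tin_a: Bystander: tin, 74 mm diameter, 62 mm tall, on the table right of the bed (origin: centre of its underside).
- tin_b: Bystander: tin, 64 mm diameter, 55 mm tall, on the table left of the bed (origin: centre of its underside).
- tin_lid: Bystander: shallow tin lid, 74 mm diameter, 14 mm tall, on the table right of the bed.
- scraper: Bystander: flat scraper, 200 mm long, lying on the table left of the bed.
- brayer: Bystander: hand ink roller, 110 mm wide and 130 mm long, up to 32 mm tall, lying beyond the bed.
Mind the look-alikes: they are no part of the job. What is shaped like the part that bears block_center but yellow is not meant.

How it is judged:
On the way, in this order (a step that is already met when the one before it is completed fails the run):
1. the cam's low point faces the follower (lever within 0.3 rad of straight ahead) while the slide is still back (value of joint cam between -0.3 and 0.3 rad and value of joint slide below 0.02 m), for 0.2 s.
2. the slide is pushed home with the block against the head bar (value of joint cam between -0.3 and 0.3 rad and value of joint slide above 0.0425 m and x of block_center in the frame of bed above 0.0972 m), for 0.2 s.
At the end, for the whole second after the job is handed in: Lever within 0.3 rad of straight ahead; slide within 2.5 mm of home (0.045 m); block flat on the bed, within 2.8 mm of the head bar, square to it within 0.045 rad and at rest (all of step 2 and value of joint slide below 0.0475 m and x of block_center in the frame of bed below 0.1025 m and y of block_center in the frame of bed between -0.02 and 0.02 m and z of block_center in the frame of bed below 0.028 m and angle between the x axis of block_center and the x axis of bed, either way round below 0.045 rad and linear speed of block below 0.01 m/s and velocity of joint slide below 0.01 m/s); the robot touches nothing.
It fails at once if the slide is pushed well forward before the cam is at its low point (value of joint slide above 0.024 m and (value of joint cam above 0.45 rad or value of joint cam below -0.45 rad)).
It fails at once if the robot touches the printing block (contact force between any of the fingers, the arm and block above 0.5 N).
It fails at once if the printing block is lifted or tipped (z of block_center in the frame of bed above 0.034 m or angle between block_center's own z axis and vertical above 0.25 rad).
It fails at once if a bystander is lifted or pushed more than 15 mm (distance of any of jar, type_block, tin_a, tin_b, tin_lid, scraper, brayer from where it was at the start of the episode above 0.015 m).
It also fails if it takes over 54 s, if anything falls off the work surface, if the arm or the gripper's body presses on something with over 40 N, if the wrist force passes 120 N, or if a joint passes its speed limit or range.

## Working session

There is one attempt and no reset: what is moved stays moved. The work goes in short steps, Python scripts to look and compute and a tool call to move; the robot and the scene stay as the last step left them, time stands still between calls to the robot, and variables do not carry over. Pictures are saved under pics/ and viewed, at most 10 in all, crops included, and the job is handed in when it is done.

Besides the shell and the picture viewer there is one more tool, called after "Request:" as name(argument=value, ...) on one line, values as JSON. play_rows: Moves the arm, as the interface text tells. Its arguments: {"type":"object","properties":{"translation":{"type":"array","items":{"type":"array","items":{"type":"number","minimum":-1,"maximum":1}}},"twist":{"type":"array","items":{"type":"array","items":{"type":"number","minimum":-1,"maximum":1}}},"gripper":{"type":"array","items":{"type":"number"}}},"required":["translation","twist","gripper"]}

```bash
mkdir -p pics; ls
cat > m.py <<'E'
from bench import robot
import cv2, numpy as np
def snap(c,f):
    im=robot.snapshot(c); cv2.imwrite('pics/'+f,im[:,:,::-1]); return im
def proj(c,P):
    m=robot.camera_model(c);K=np.array(m['camera_matrix']);R=cv2.Rodrigues(np.array(m['rvec'],float))[0]
    p=np.atleast_2d(P)@R.T+np.array(m['tvec']).ravel(); s=p[:,:2]/p[:,2:]
    s=s*(1+m['k1']*(s**2).sum(1,keepdims=True)); return s@K[:2,:2].T+K[:2,2]
E
python3 - <<'E'
from m import *
np.set_printoptions(precision=3,suppress=True)
for c in ['scene','side']:
    snap(c,c+'0.png')
    for n in ['cam_pivot','cam_knob','head_bar','follower','slide_pad','block_center','bed']:
        for d in robot.spot_point(n,c)[:3]:
            p=np.array(d['centre']); print(c,n,p,round(d['score'],2),proj(c,p)[0].round())
a,b=[cv2.imread(f'pics/{c}0.png') for c in ['scene','side']]
cv2.imwrite('pics/both.png',cv2.resize(np.vstack([a,b]),(400,600)))
print(robot.get_obs())
E
```

```text
pics
scene cam_pivot [0.538 0.045 0.038] 0.74 [289. 208.]
scene cam_knob [0.469 0.108 0.079] 0.81 [282. 173.]
scene head_bar [ 0.665 -0.03   0.027] 0.77 [314. 253.]
scene head_bar [ 0.621 -0.158  0.019] 0.48 [265. 280.]
scene follower [0.479 0.032 0.018] 0.63 [267. 208.]
scene slide_pad [ 0.472 -0.089  0.042] 0.59 [233. 226.]
scene slide_pad [ 0.668 -0.029  0.029] 0.28 [315. 252.]
scene block_center [ 0.617 -0.04   0.024] 0.96 [294. 247.]
scene block_center [ 0.409 -0.442  0.013] 0.85 [102. 316.]
scene block_center [ 0.285 -0.234  0.014] 0.83 [137. 233.]
scene bed [ 0.542 -0.065  0.003] 0.63 [263. 244.]
side cam_pivot [0.534 0.047 0.038] 0.76 [276. 202.]
side cam_pivot [ 0.546 -0.167  0.013] 0.29 [288. 266.]
side cam_knob [0.466 0.11  0.082] 0.58 [251. 178.]
side head_bar [ 0.671 -0.025  0.025] 0.75 [329. 220.]
side follower [0.478 0.033 0.018] 0.85 [257. 212.]
side slide_pad [ 0.47  -0.089  0.047] 0.59 [255. 235.]
side slide_pad [ 0.495 -0.316  0.   ] 0.2 [270. 324.]
side block_center [ 0.287 -0.234  0.01 ] 0.83 [177. 296.]
side block_center [ 0.615 -0.039  0.024] 0.75 [309. 225.]
side block_center [ 0.407 -0.442  0.015] 0.71 [227. 381.]
side bed [ 0.541 -0.065 -0.   ] 0.92 [282. 240.]
{'time': 0.8, 'joint_positions': array([-1.366,  0.087,  1.371, -0.   ,  1.684, -0.103]), 'qvel': array([ 0.002, -0.   ,  0.   ,  0.   , -0.001,  0.002]), 'joint_torque': array([ -0.001, -33.999, -30.258,   0.072,   0.023,  -0.   ]), 'tool_pos': array([ 0.167, -0.524,  0.405]), 'ee_rot': array([3.141, 0.   , 0.308]), 'wrist_force': array([-0.517,  0.746, -0.144]), 'wrist_torque': array([ 0.001, -0.038, -0.007]), 'finger_force': 0.0, 'width': 0.0940990025620586}
```

View pics/scene0.png

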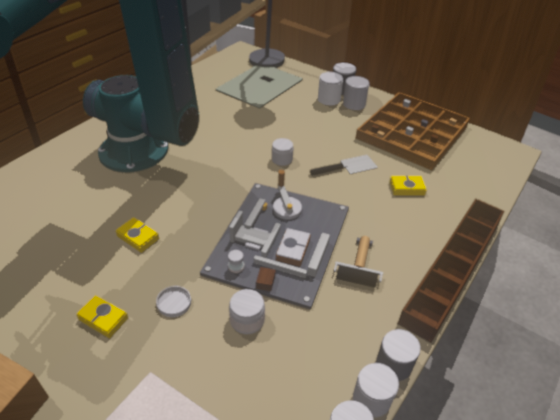

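View pics/side0.png

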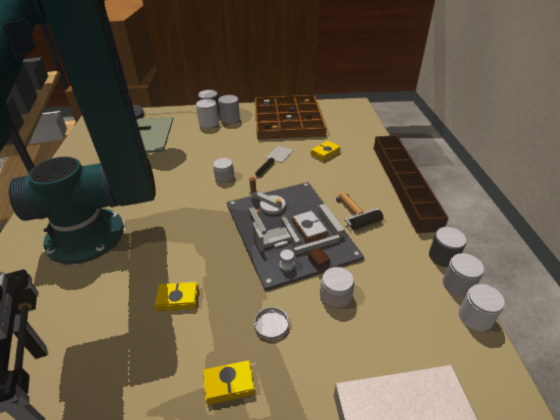

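The real block is the white one on the bed at scene (294,247). The candidates at (102,316), (137,233) and (408,185) are yellow look-alikes lying on the table. The knob is the brown post at (282,178), with the lever running from it to the cam at (289,208). I'll confirm this in a crop and fit the bed.

```bash
cat > fit.py <<'E'
from m import *
from scipy.optimize import least_squares
np.set_printoptions(precision=3,suppress=True)
W=dict(cam_pivot=(.030,.110),head_bar=(.130,-.0025),bed=(0,0),follower=(-.033,.110),slide_pad=(-.075,0))
def fit(cs=('scene','side')):
    obs=[];knob=[];
    for c in cs:
        robot.snapshot(c)
        for n in W:
            d=robot.spot_point(n,c)
            if d and d[0]['score']>.5: obs.append((n,d[0]['centre'][:2]))
        d=robot.spot_point('cam_knob',c)
        if d: knob.append(d[0]['centre'][:2])
    def r(p):
        R=np.array([[np.cos(p[2]),-np.sin(p[2])],[np.sin(p[2]),np.cos(p[2])]])
        return np.concatenate([p[:2]+R@(np.array(W[n])+[p[3] if n in('follower','slide_pad') else 0,0])-w for n,w in obs])
    s=least_squares(r,[.54,-.065,.317,.003],loss='soft_l1',f_scale=.004); p=s.x
    R=np.array([[np.cos(p[2]),-np.sin(p[2])],[np.sin(p[2]),np.cos(p[2])]])
    piv=p[:2]+R@[.03,.11]; k=[R.T@(np.array(x)-piv) for x in knob]
    print('bed x,y,yaw,travel',p,'maxres',abs(s.fun).max(),'pivot',piv)
    for v in k: print('lever angle',np.arctan2(v[1],v[0]),'r',np.hypot(*v))
    return p,R,piv,np.mean([np.arctan2(v[1],v[0]) for v in k])
E
python3 - <<'E'
from fit import *
p,R,piv,a=fit()
for off in (.055,.0215):
    y=a+p[2]; Q=np.array([[np.cos(y),-np.sin(y)],[np.sin(y),np.cos(y)]])
    print('tool at',piv+Q@[.09,-off],'yaw',y)
print('pad pre', p[:2]+R@[-.075+p[3]-.03,0])
for n in ['tin_b','jar','scraper','tin_a']:
    print(n,[(np.array(d['centre']),round(d['score'],2)) for d in robot.spot_point(n,'side')[:2]])
im=cv2.imread('pics/scene0.png')[140:320,190:390]
cv2.imwrite('pics/crop.png',cv2.resize(im,None,fx=3.3,fy=3.3,interpolation=cv2.INTER_CUBIC))
E
```

```text
bed x,y,yaw,travel [ 0.539 -0.066  0.294  0.004] maxres 0.004705440262338427 pivot [0.536 0.048]
lever angle 2.0705006891993882 r 0.09118732366499366
lever angle 2.1381506194195063 r 0.09478054869619221
tool at [0.507 0.149] yaw 2.3982774638214672
tool at [0.484 0.125] yaw 2.3982774638214672
pad pre [ 0.443 -0.095]
tin_b [(array([ 0.646, -0.258,  0.   ]), 0.71)]
jar [(array([ 0.546, -0.167,  0.011]), 0.78)]
scraper [(array([0.538, 0.312, 0.001]), 0.75)]
tin_a [(array([ 0.646, -0.258,  0.   ]), 0.71)]
```

View pics/crop.png

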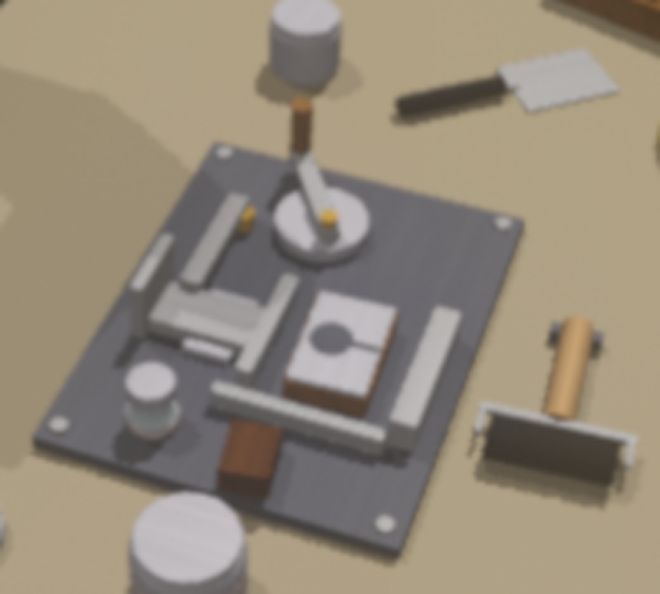

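The crop confirms it: the block with the white face and wooden sides sits on the bed between the slide's cross plate and the head bar. The knob is at crop (302,125), lever back-left, clear of the tin at (305,40). I'll move over with the gripper shut, staying high.

Request:
play_rows(translation=[[0.77, -0.86, 0], [0.77, -0.86, 0], [0.77, -0.86, 0], [0.77, -0.86, 0], [0.77, -0.86, 0], [0.77, -0.86, 0], [0.77, -0.86, 0]], twist=[[0, 0, 0], [0, 0, 0], [0, 0, 0], [0, 0, 0], [0, 0, 0], [0, 0, 0], [0, 0, 0]], gripper=[-1, -1, -1, -1, -1, -1, -1])

```text
time: 2.4
tool_pos: [0.2993, -0.2276, 0.4049]
ee_rot: [3.141, -0.001, 0.307]
wrist_force: [1.0, 0.1, 0.4]
width: 0.0417
finger_force: 0.0
```

Request:
play_rows(translation=[[0.77, -0.86, 0], [0.77, -0.86, 0], [0.77, -0.86, 0], [0.77, -0.86, 0], [0.77, -0.86, 0], [0.77, -0.86, 0], [0.77, -0.86, 0]], twist=[[0, 0, 0], [0, 0, 0], [0, 0, 0], [0, 0, 0], [0, 0, 0], [0, 0, 0], [0, 0, 0]], gripper=[-1, -1, -1, -1, -1, -1, -1])

```text
time: 3.1
tool_pos: [0.4319, 0.0675, 0.405]
ee_rot: [3.141, -0.001, 0.308]
wrist_force: [0.5, 0.1, 1.2]
width: 0.0005
finger_force: 0.0
```

Request:
play_rows(translation=[[0, 0, 0], [0, 0, 0], [0, 0, 0], [0, 0, 0], [0, 0, 0], [0, 0, 0], [0, 0, 0]], twist=[[0, 0, -1], [0, 0, -1], [0, 0, -1], [0, 0, -1], [0, 0, -1], [0, 0, -1], [0, 0, -1]], gripper=[-1, -1, -1, -1, -1, -1, -1])

```text
time: 3.8
tool_pos: [0.4316, 0.0655, 0.4047]
ee_rot: [3.141, -0.0, 1.012]
wrist_force: [0.6, 0.0, 0.2]
width: 0.0004
finger_force: 0.0
```

Request:
play_rows(translation=[[0, 0, 0], [0, 0, 0], [0, 0, 0], [0, 0, 0], [0, 0, 0], [0, 0, 0], [0, 0, 0]], twist=[[0, 0, -1], [0, 0, -1], [0, 0, -1], [0, 0, -1], [0, 0, -1], [0, 0, -1], [0, 0, -1]], gripper=[-1, -1, -1, -1, -1, -1, -1])

```text
time: 4.5
tool_pos: [0.4316, 0.0654, 0.4048]
ee_rot: [3.141, 0.0, 1.712]
wrist_force: [0.4, -0.1, 0.3]
width: 0.0004
finger_force: 0.0
```

Request:
play_rows(translation=[[0, 0, 0], [0, 0, 0], [0, 0, 0], [0, 0, 0], [0, 0, 0], [0, 0, 0], [0, 0, 0], [0, 0, 0]], twist=[[0, 0, -1], [0, 0, -1], [0, 0, -1], [0, 0, -1], [0, 0, -1], [0, 0, -1], [0, 0, -0.9], [0, 0, 0]], gripper=[-1, -1, -1, -1, -1, -1, -1, -1])

```text
time: 5.3
tool_pos: [0.4316, 0.0655, 0.4048]
ee_rot: [3.141, 0.0, 2.398]
wrist_force: [0.1, -0.0, 0.1]
width: 0.0007
finger_force: 0.0
```

```bash
cat > rel.py <<'E'
from fit import *
def rel():
    o=robot.get_obs(); print('t',o['time'],o['tool_pos'],o['ee_rot'],'F',o['wrist_force'],'w',o['width'])
    return o
E
python3 - <<'E'
from rel import *
o=rel(); p,R,piv,a=fit(('scene','side'))
psi=o['ee_rot'][2]; X=np.array([np.cos(psi),np.sin(psi)]);Y=np.array([np.sin(psi),-np.cos(psi)])
d=o['tool_pos'][:2]-piv; print('rel pivot tool xy',d@X,d@Y,'lever world',a+p[2])
for c in ('scene','side'): snap(c,c+'1.png')
robot.snapshot('wrist');snap('wrist','w1.png')
E
```

```text
t 5.3 [0.432 0.065 0.405] [3.141 0.    2.398] F [ 0.108 -0.029  0.145] w 0.0006645690386789321
bed x,y,yaw,travel [ 0.539 -0.067  0.287  0.004] maxres 0.12087269744000995 pivot [0.537 0.047]
lever angle 2.1199986085014135 r 0.09053526641380777
lever angle 2.1383826379462616 r 0.09410884972612044
rel pivot tool xy 0.08945844755141931 -0.05783931379061228 lever world 2.4164073454897794
```

View pics/w1.png

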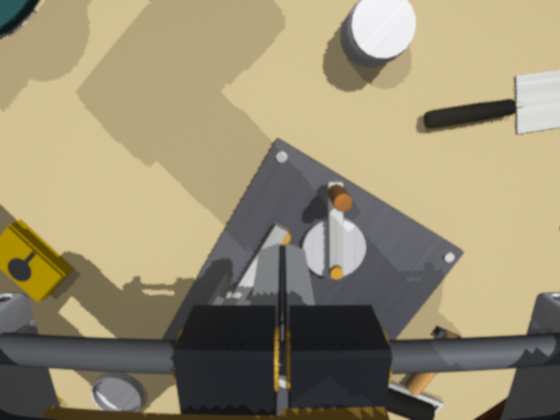

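The wrist view shows the knob at (342,200) with the lever running along the tool's x axis. The fingertips are to its left, on the push side. Descending beside it, then making contact.

Request:
play_rows(translation=[[0, 0, 0.92], [0, 0, 0.92], [0, 0, 0.92], [0, 0, 0.92], [0, 0, 0], [0, 0.3, 0], [0, 0.3, 0], [0, 0.3, 0]], twist=[[0, 0, 0], [0, 0, 0], [0, 0, 0], [0, 0, 0], [0, 0, 0], [0, 0, 0], [0, 0, 0], [0, 0, 0]], gripper=[-1, -1, -1, -1, -1, -1, -1, -1])

```text
time: 7.0
tool_pos: [0.4576, 0.0928, 0.2601]
ee_rot: [3.139, 0.003, 2.398]
wrist_force: [-3.6, -2.4, 3.2]
width: 0.0006
finger_force: 2.1
```

Request:
play_rows(translation=[[0.04, 0.23, 0], [0.04, 0.23, 0], [0.04, 0.23, 0], [0.04, 0.23, 0], [0.04, 0.23, 0], [0.04, 0.23, 0], [0.04, 0.23, 0]], twist=[[0, 0, 1], [0, 0, 1], [0, 0, 1], [0, 0, 1], [0, 0, 1], [0, 0, 1], [0, 0, 1]], gripper=[-1, -1, -1, -1, -1, -1, -1])

```text
time: 7.7
tool_pos: [0.5059, 0.1343, 0.2595]
ee_rot: [3.141, 0.0, 1.695]
wrist_force: [-3.4, -0.8, 3.7]
width: 0.0005
finger_force: 2.0
```

```bash
cat > chk.py <<'E'
from rel import *
o=rel(); piv=np.array([.537,.047]); psi=o['ee_rot'][2]; X=np.array([np.cos(psi),np.sin(psi)]);Y=np.array([np.sin(psi),-np.cos(psi)])
d=o['tool_pos'][:2]-piv; print('rel pivot tool xy',d@X,d@Y)
for c in ('scene','side'):
    robot.snapshot(c)
    for k in robot.spot_point('cam_knob',c)[:2]:
        v=np.array(k['centre'])[:2]-piv; print(c,'lever bed angle',np.arctan2(v[1],v[0])-.292,'r',np.hypot(*v),k['score'])
E
python3 chk.py
```

```text
t 7.7 [0.506 0.134 0.259] [3.141 0.    1.695] F [-3.381 -0.848  3.674] w 0.0005109403671178768
rel pivot tool xy 0.0904840452327098 -0.02011836952797295
scene lever bed angle 1.3922451416395873 r 0.09098488885523794 0.78
side lever bed angle 1.4193324265459826 r 0.09352202949038264 0.96
```

The lever is following the tool's yaw. Continuing the arc.

Request:
play_rows(translation=[[0.04, 0.23, 0], [0.04, 0.23, 0], [0.04, 0.23, 0], [0.04, 0.23, 0], [0.04, 0.23, 0], [0.04, 0.23, 0], [0.04, 0.23, 0]], twist=[[0, 0, 1], [0, 0, 1], [0, 0, 1], [0, 0, 1], [0, 0, 1], [0, 0, 1], [0, 0, 1]], gripper=[-1, -1, -1, -1, -1, -1, -1])

```text
time: 8.6
tool_pos: [0.5688, 0.134, 0.258]
ee_rot: [-3.139, -0.001, 0.996]
wrist_force: [-3.0, 1.8, 2.4]
width: 0.0005
finger_force: 2.0
```

```bash
python3 chk.py
```

```text
t 8.6 [0.569 0.134 0.258] [-3.139 -0.001  0.996] F [-2.955  1.803  2.36 ] w 0.0004508051032826356
rel pivot tool xy 0.09034300321474915 -0.02055974044000171
scene lever bed angle 0.7094831356942348 r 0.09201309689386614 0.78
side lever bed angle 0.7332047663469972 r 0.09616054284372565 0.77
```

Request:
play_rows(translation=[[0.04, 0.23, 0], [0.04, 0.23, 0], [0.04, 0.23, 0], [0.04, 0.23, 0], [0.04, 0.23, 0], [0.04, 0.23, 0], [0.04, 0.23, 0], [0, 0, 0]], twist=[[0, 0, 1], [0, 0, 1], [0, 0, 1], [0, 0, 1], [0, 0, 1], [0, 0, 1], [0, 0, 1], [0, 0, 0]], gripper=[-1, -1, -1, -1, -1, -1, -1, -1])

```text
time: 9.6
tool_pos: [0.6179, 0.0915, 0.2573]
ee_rot: [-3.142, 0.001, 0.299]
wrist_force: [-0.1, 0.1, -0.4]
width: 0.0007
finger_force: 0.1
```

```bash
python3 chk.py
```

```text
t 9.6 [0.618 0.091 0.257] [-3.142  0.001  0.299] F [-0.08   0.133 -0.411] w 0.0007475769529513497
rel pivot tool xy 0.09042442502237637 -0.01863492323572661
scene lever bed angle 0.014148021422576484 r 0.09323529374652068 0.76
side lever bed angle 0.03820701243181235 r 0.0897486490149016 0.65
```

Lever is at about 0.02 rad. Backing off, lifting, and going behind the push plate.

Request:
play_rows(translation=[[0, -0.5, 0], [0, 0, -0.9], [0, 0, -0.9], [0, 0, 0]], twist=[[0, 0, 0], [0, 0, 0], [0, 0, 0], [0, 0, 0]], gripper=[-1, -1, -1, -1])

```text
time: 10.2
tool_pos: [0.6133, 0.1114, 0.3366]
ee_rot: [3.138, -0.013, 0.3]
wrist_force: [-0.3, 0.2, 0.6]
width: 0.0007
finger_force: 0.0
```

Request:
play_rows(translation=[[-0.97, 0.61, 0], [-0.97, 0.61, 0], [-0.97, 0.61, 0], [-0.97, 0.61, 0], [-0.97, 0.61, 0], [-0.97, 0.61, 0], [0, 0, 0]], twist=[[0, 0, 0], [0, 0, 0], [0, 0, 0], [0, 0, 0], [0, 0, 0], [0, 0, 0], [0, 0, 0]], gripper=[-1, -1, -1, -1, -1, -1, -1])

```text
time: 10.9
tool_pos: [0.4299, -0.1, 0.3289]
ee_rot: [3.14, 0.002, 0.293]
wrist_force: [-0.9, 0.5, -0.1]
width: 0.0003
finger_force: 0.0
```

```bash
python3 chk.py
cat > pad.py <<'E'
from rel import *
o=rel(); p,R,piv,a=fit(); d=R.T@(o['tool_pos'][:2]-p[:2]); print('tool in bed',d)
for c in ('scene','side'):
    for n in ('slide_pad','block_center','head_bar'):
        q=[k for k in robot.spot_point(n,c) if k['score']>.4 and abs(k['centre'][1]+.05)<.1]
        for k in q[:2]: print(c,n,R.T@(np.array(k['centre'])[:2]-p[:2]),k['centre'][2])
E
python3 pad.py; python3 -c "
from m import *
snap('wrist','w2.png')"
```

```text
t 10.9 [ 0.43  -0.1    0.329] [3.14  0.002 0.293] F [-0.866  0.529 -0.064] w 0.00030031755099878623
rel pivot tool xy -0.14497913117558664 0.10985798321234226
scene lever bed angle 0.03075022084138307 r 0.09489999999999997 0.87
scene lever bed angle 0.0034408371437235075 r 0.0024041630560342315 0.66
side lever bed angle 0.024807091841329898 r 0.08955679762028113 0.68
t 11.1 [ 0.433 -0.097  0.329] [-3.141 -0.     0.299] F [-0.196 -0.872 -0.243] w 0.00026020188287665855
bed x,y,yaw,travel [ 0.542 -0.065  0.314  0.001] maxres 0.00426912532541468 pivot [0.537 0.049]
lever angle -0.05202060310812447 r 0.09205670946553893
lever angle -0.006922294601154034 r 0.09243838244052167
tool in bed [-0.114  0.004]
scene slide_pad [-0.079 -0.001] 0.0441
scene block_center [ 0.077 -0.004] 0.0226
scene block_center [0.033 0.109] 0.0396
scene head_bar [0.129 0.001] 0.0297
side slide_pad [-0.075 -0.001] 0.05
side block_center [0.075 0.   ] 0.0276
side head_bar [ 0.134 -0.003] 0.0248
```

View pics/w2.png

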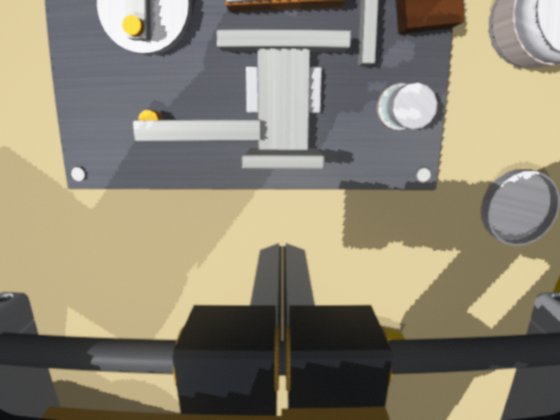

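The tool is aligned with the bed (bed edge level at row 189) and centred on the push plate (column 282). Descending and pushing.

Request:
play_rows(translation=[[0, 0, 0.75], [0, 0, 0.75], [0, 0, 0.7], [0, 0, 0], [0.25, 0, 0], [0.25, 0, 0], [0.25, 0, 0], [0, 0, 0]], twist=[[0, 0, 0], [0, 0, 0], [0, 0, 0], [0, 0, 0], [0, 0, 0], [0, 0, 0], [0, 0, 0], [0, 0, 0]], gripper=[-1, -1, -1, -1, -1, -1, -1, -1])

```text
time: 12.95
tool_pos: [0.4632, -0.0884, 0.2431]
ee_rot: [3.14, -0.003, 0.299]
wrist_force: [-0.7, 0.4, -0.6]
width: -0.0001
finger_force: 0.0
```

Request:
play_rows(translation=[[0.15, 0, 0], [0.15, 0, 0], [0.15, 0, 0], [0.15, 0, 0], [0.15, 0, 0], [0, 0, 0]], twist=[[0, 0, 0], [0, 0, 0], [0, 0, 0], [0, 0, 0], [0, 0, 0], [0, 0, 0]], gripper=[-1, -1, -1, -1, -1, -1])

```text
time: 13.55
tool_pos: [0.4907, -0.0796, 0.2414]
ee_rot: [3.141, -0.001, 0.298]
wrist_force: [-0.6, -0.8, 0.2]
width: 0.0003
finger_force: 0.5
```

```bash
python3 pad.py
```

```text
t 13.55 [ 0.491 -0.08   0.241] [ 3.141 -0.001  0.298] F [-0.617 -0.815  0.2  ] w 0.00029184701121334256
bed x,y,yaw,travel [ 0.542 -0.066  0.297  0.033] maxres 0.10250482646788917 pivot [0.538 0.048]
lever angle -0.010086684464327717 r 0.09329024151963845
lever angle 0.002247299241275337 r 0.08955674065114623
tool in bed [-0.053  0.002]
scene slide_pad [-0.044 -0.001] 0.043
scene head_bar [ 0.13  -0.003] 0.0266
scene head_bar [-0.001  0.114] 0.0222
side slide_pad [-0.042 -0.   ] 0.0478
side block_center [0.085 0.001] 0.0276
side head_bar [0.134 0.   ] 0.0283
```

Request:
play_rows(translation=[[0.1, 0, 0], [0.1, 0, 0], [0, 0, 0]], twist=[[0, 0, 0], [0, 0, 0], [0, 0, 0]], gripper=[-1, -1, -1])

```text
time: 14.85
tool_pos: [0.4972, -0.0776, 0.2414]
ee_rot: [-3.141, 0.004, 0.298]
wrist_force: [-5.0, -1.2, 2.9]
width: 0.0004
finger_force: 2.5
```

Request:
play_rows(translation=[[0.05, 0, 0], [0, 0, 0]], twist=[[0, 0, 0], [0, 0, 0]], gripper=[-1, -1])

```text
time: 15.05
tool_pos: [0.499, -0.077, 0.2414]
ee_rot: [-3.141, 0.004, 0.298]
wrist_force: [-5.7, -0.8, 2.8]
width: 0.0004
finger_force: 2.6
```

Request:
play_rows(translation=[[0.05, 0, 0], [0, 0, 0]], twist=[[0, 0, 0], [0, 0, 0]], gripper=[-1, -1])

```text
time: 15.25
tool_pos: [0.5008, -0.0764, 0.2414]
ee_rot: [-3.141, 0.004, 0.298]
wrist_force: [-4.1, -0.5, 3.8]
width: 0.0001
finger_force: 2.6
```

Request:
play_rows(translation=[[0.04, 0, 0], [0, 0, 0]], twist=[[0, 0, 0], [0, 0, 0]], gripper=[-1, -1])

```text
time: 15.45
tool_pos: [0.5023, -0.076, 0.2414]
ee_rot: [-3.141, 0.004, 0.298]
wrist_force: [-5.2, -1.2, 3.8]
width: 0.0006
finger_force: 2.7
```

Request:
play_rows(translation=[[0.04, 0, 0], [0, 0, 0]], twist=[[0, 0, 0], [0, 0, 0]], gripper=[-1, -1])

```text
time: 15.65
tool_pos: [0.5038, -0.0755, 0.2414]
ee_rot: [-3.141, 0.004, 0.298]
wrist_force: [-4.7, -0.8, 3.0]
width: 0.0004
finger_force: 2.7
```

```bash
python3 pad.py; python3 -c "
from m import *
snap('wrist','w3.png')"
```

```text
t 15.65 [ 0.504 -0.076  0.241] [-3.141  0.004  0.298] F [-4.712 -0.824  2.981] w 0.00037512610547432213
bed x,y,yaw,travel [ 0.543 -0.066  0.32   0.044] maxres 0.004182522495224508 pivot [0.537 0.047]
lever angle -0.02999468924268146 r 0.09369181485947928
lever angle -0.020284528529940206 r 0.09040984425356255
tool in bed [-0.04   0.004]
scene slide_pad [-0.034 -0.003] 0.0463
scene block_center [ 0.102 -0.004] 0.0241
scene head_bar [ 0.127 -0.002] 0.0263
side slide_pad [-0.029  0.001] 0.0469
side block_center [0.1   0.002] 0.0261
side head_bar [ 0.134 -0.002] 0.0266
```

Nearly home, with no force rise yet. Continuing in small steps until the stop shows.

Request:
play_rows(translation=[[0.03, 0, 0], [0, 0, 0]], twist=[[0, 0, 0], [0, 0, 0]], gripper=[-1, -1])

```text
time: 16.9
tool_pos: [0.5045, -0.0754, 0.2414]
ee_rot: [-3.141, 0.006, 0.298]
wrist_force: [-7.5, -3.6, 5.2]
width: 0.0005
finger_force: 4.0
```

Request:
play_rows(translation=[[0.03, 0, 0], [0, 0, 0]], twist=[[0, 0, 0], [0, 0, 0]], gripper=[-1, -1])

```text
time: 17.1
tool_pos: [0.505, -0.0752, 0.2414]
ee_rot: [-3.141, 0.009, 0.298]
wrist_force: [-11.9, -3.1, 6.9]
width: 0.0003
finger_force: 5.7
```

View pics/w3.png

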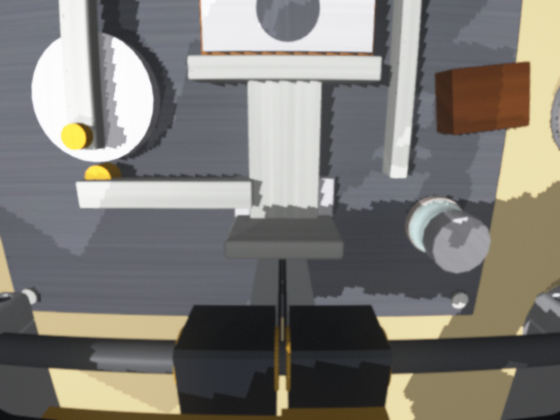

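The force jumped from about 5 to 12 N, so the block has reached the bar. One more light squeeze to square it, then back off and check.

Request:
play_rows(translation=[[0.04, 0, 0], [0.03, 0, 0], [0, 0, 0], [0, 0, 0]], twist=[[0, 0, 0], [0, 0, 0], [0, 0, 0], [0, 0, 0]], gripper=[-1, -1, -1, -1])

```text
time: 17.5
tool_pos: [0.5062, -0.0749, 0.2415]
ee_rot: [-3.141, 0.015, 0.298]
wrist_force: [-17.9, -4.3, 12.8]
width: 0.0004
finger_force: 9.3
```

Request:
play_rows(translation=[[-0.3, 0, 0], [-0.7, 0, 0], [0, 0, -0.8], [0, 0, -0.8], [0, 0, -0.8], [0.5, 0, -0.5], [0.5, 0, 0], [0, 0, 0]], twist=[[0, 0, 0], [0, 0, 0], [0, 0, 0], [0, 0, 0], [0, 0, 0], [0, 0, 0], [0, 0, 0], [0, 0, 0]], gripper=[-1, -1, -1, -1, -1, -1, -1, -1])

```text
time: 18.3
tool_pos: [0.511, -0.0733, 0.3583]
ee_rot: [3.141, -0.003, 0.299]
wrist_force: [-0.3, -0.4, 0.6]
width: 0.0004
finger_force: 0.0
```

```bash
python3 pad.py; python3 -c "
from m import *
snap('wrist','w4.png')"
```

```text
t 18.3 [ 0.511 -0.073  0.358] [ 3.141 -0.003  0.299] F [-0.32  -0.44   0.598] w 0.00044216475244919176
bed x,y,yaw,travel [ 0.542 -0.066  0.316  0.045] maxres 0.0050751028279704125 pivot [0.536 0.048]
lever angle 1.935845684992187 r 0.24777313197562464
lever angle -0.011557496376246595 r 0.09096155418863686
tool in bed [-0.032  0.002]
scene slide_pad [-0.03  -0.001] 0.0438
scene block_center [ 0.105 -0.002] 0.0231
scene head_bar [ 0.13  -0.003] 0.0282
side slide_pad [-0.031  0.   ] 0.0463
side block_center [ 0.099 -0.002] 0.027
side head_bar [ 0.131 -0.002] 0.0251
```

View pics/w4.png

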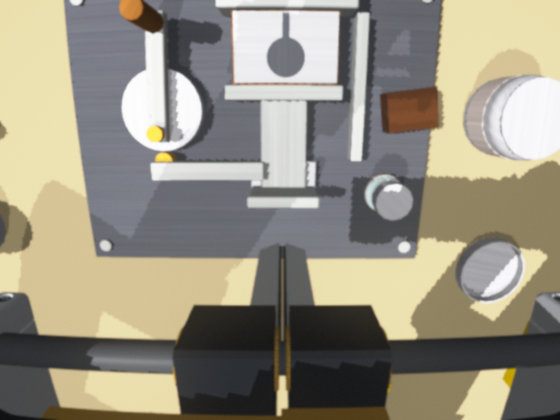

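The block is square between the cross plate (row 90) and the head bar (row 5). The lever points straight ahead (column 155), slide travel is about 0.045 m, and the arm is clear. Handing in.

```bash
python3 -c "
from m import *
print(robot.close_job())"
```

```text
the job is handed in; nothing more can be done
None
```

The job is handed in, though no verdict came back: by the camera estimates the lever is within about 0.02 rad of straight ahead, the slide is at about 0.045 m with the block square against the head bar, and the arm ended clear of everything.

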